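# Take the filter cassette out of the sampling unit and show it over the dish

### The arm

A 6-joint arm with a two-finger parallel gripper is mounted at the origin on a cart in front of the work surface, level with it; the furniture and walls round the work are solid. World frame = base frame: x ahead of the robot, y to its left, z up, the work surface at z = 0. Lengths are in m, angles in degrees, forces in N, time in s.
With the tool pointing down it reaches from about 0.375 to 0.9 m from the base axis. Payload 3.1 kg.
Tool frame: the origin (TCP) lies midway between the tips of the shut fingers; the grasp point (between the pads) lies 19 mm behind it; z points along the fingers, y is the line along which they close (so a half turn about z gives the same grasp; the last joint's range is limited). The gripper opens to 87 mm and grips with 3 to 60 N. Pads are 19 mm wide; open, the fingers measure 117 mm over their backs; the gripper's body (75 mm by 190 mm) begins 51 mm behind the grasp point.
Start: joints at [-80.873, 30.224, 82.088, -0, 67.689, -10.227], TCP at [0.207, -0.59, 0.223] pointing down, gripper open.
Joint ranges: [-176.69, 176.69], [-43.24, 126.21], [12.49, 139.97], [-82, 262], [0, 151.66], [-163.58, 163.58]. Speed limits (degrees/s): [159.86, 159.86, 180, 180, 180, 180].

### API

Orientations are given as a 3x3 rotation matrix whose columns are the frame's x, y, z axes.
In Python, from rig import bot, optics, order gives the robot as it stands (bot), with the cameras (optics) and the job (order).
- The arm moves only by the tool hand_motion, called after ">>>" by a JSON object that holds its "fn" and its "kwargs". Schema: {"type":"object","properties":{"offsets":{"type":"array","items":{"type":"array","items":{"type":"array","items":{"type":"number"},"minItems":7,"maxItems":7},"minItems":1,"maxItems":20},"minItems":1,"maxItems":1},"only":{"type":"string"},"quiet":{"type":"boolean"},"lines":{"type":"string"}},"required":["offsets"],"additionalProperties":false}. offsets is a list that holds a single list of rows (three levels of brackets), with 1 to 20 rows, each of 7 numbers: dx, dy, dz in a scale on which 1.0 is 500 mm, then a rotation vector rx, ry, rz in a scale on which 1.0 is 120 degrees, then the opening from 0.0 (shut) to 1.0 (fully open); each row is the pose to reach, as a shift and turn from the pose commanded when the call began, along the tool's axes at that moment; what a row does not reach only later rows make up. A row lasts 1/10 s, in which the tool goes at most 0.05 m and 8.59 degrees, less where a joint would pass 70% of its speed; a pose out of reach is approached as far as the arm can. The fingers move at their own pace and stop on an object; the grip force is fixed at half the most. Time passes only in rows, so rows that do not move let the fingers close. The tool returns the time, the measured TCP pose, the force, the opening and the grip force at its end. only (a regular expression) keeps the lines of the reply that match it, lines (a string "A,B") keeps lines A to B, and quiet returns only ok. A shift or turn number past 1, either way, is cut back to 1. Input that does not fit is refused with a message, and nothing moves.
- bot.read_state(): the state, without advancing time (a new reading comes with each control period).
- optics.capture(name): name is "side" or "top"; returns a dict with "color" (400x640x3 uint8, red, green, blue), "K" (3x3 intrinsics, pixels), "D" ([k1, k2, p1, p2, k3] as OpenCV has them; the pictures are not rectified), "view" (4x4, takes a point from world to camera coordinates). Camera axes: x right, y up, looking along -z (the intrinsics and any distortion apply to the point x, -y, -z); pixel columns grow to the right and rows downward; lengths in m; the calibration is good to about 2 mm. A picture is of the moment at which its call begins. There is no depth.
- order.hand_in(): hands the job in; it is judged then, once.
The state is a dict: "time_s": time; "joint_positions": joint angles; "qvel": joint speeds; "tau": joint torques, N m; "position": TCP position; "tcp_rot": TCP orientation; "force": force on the tool from outside, world axes, zero at the start; "moment": the same for the moment, N m; "opening": opening from 0.0 (shut) to 1.0 (fully open); "grasp_force": force on a finger pad.
Only numpy, scipy, OpenCV 4.12 (cv2) and the standard library are available. Lean on these libraries where they do the work, as an engineer would, in place of code of your own. Each camera call takes 0.05 s, during which the arm holds its last target. There are 200 camera calls.

### The job

On the white filter unit, turn the black latch knob clockwise until it clicks past its detent and its steel tongue is off the cover flap, then swing the flap up and right back so that it stays open. Draw the flat filter cassette straight up out of the pocket by its tab and finish still holding it, upright and still, over the middle of the shallow white dish with its lower edge about 10 cm above the dish. Leave the dish, bottle, beaker, carton and forceps where they stand.

Things in the scene. Friction and masses are not known exactly. Their poses are not given: they have to be found in the camera images.
- unit: White filter unit, 86 (x) x 160 (y) x 92 mm high, fixed to the worktop, yaw varies. Origin: centre of its underside; x from its front (robot side) to its back (hinge side), y to its left, z up. Its right part is a ledge, y -80 to -18, top z 90 mm, with the knob; its left part is a pocket covered by the flap. Hose barbs stick out 17 mm at both ends, z 45. By the knob: a 14 mm high block.
- knob (a joint): Latch knob angle, rad: 0 latched (steel tongue points to the unit's +y, over the flap's right edge: the flap cannot lift), grows clockwise seen from above, end stop 1.25. A spring detent resists from 0.4 to 0.75 (about 0.15 N m at most) and springs back if let go there; beyond, it pushes on to about 1.1, where the knob stays. From 1.05 the tongue is clear of the flap.
- knob_grip (a point): Point on the knob's axis to grip at, z 132 mm, unit frame x -10, y -50. The knob is a black upright bar 40 mm long (own x, along the tongue: the unit's +y when latched) and 13 mm thick (own y: pinch across this), from z 108.5 to 140.5 mm; right below it the steel tongue, 11 wide, 4 thick, tip 40 mm from the axis. These axes turn with the knob.
- flap (a joint): Cover flap angle, rad: 0 shut (level), grows as the front edge rises; 1.57 upright, end stop 2.2 leaning backwards. Little friction: let go before upright it falls shut, past upright it falls to the stop and stays.
- flap_handle (a point): Centre of the flap's black round-topped tab (radius 9 mm about this point), 12 mm thick along the unit's y: pinch across this. 27 mm off the flap's upper face. Shut: unit frame x -25, y 25, z 129.5. It moves on an arc about the hinge: 63 mm in front of and 34 above it when shut, 34 behind and 63 above when upright; the tab can turn between the pads. Axes turn with the flap.
- flap_hinge (a point): Middle of the flap's hinge line, which runs along the unit's y: unit frame x 38, y 25, z 95.5 mm. The flap is an aluminium plate reaching 78 mm forward from here, 94 mm wide, 8 mm thick, upper face 7 mm above this line when shut.
- cassette: Loose flat grey filter cassette, 40 to 85 g, in the pocket under the flap: frame 52 (x) x 8 (y) x 50 mm high with white faces, and on its middle a grip tab 26 (x) x 10 (y) mm whose top is 76 mm above the underside. Origin: centre of its underside, z up. Pinch the tab across y about 66 mm above the origin; open the fingers no more than 45 mm to enter the pocket.
- dish: Shallow round white dish, 149 mm across, 20 mm high, loose on the worktop left of the unit. Origin: centre of its underside.
- bottle: Brown bottle with black cap, 57 mm across, 115 mm high, bystander right of the unit. Origin: centre of its underside.
- beaker: Glass beaker (blue inside) 56 mm across, 71 mm high, bystander behind and right of the unit. Origin: centre of its underside.
- film_carton: Pale blue carton 50 x 116 x 48 mm, bystander left of the dish. Origin: centre of its underside.
- forceps: Steel forceps 131 mm long, 9 mm high, lying left of the carton, bystander. Origin: middle of the underside.
- pocket (a point): Middle of the pocket's floor, unit frame x 0, y 25, z 14 mm; axes as the unit's. The pocket is open at the top (rim z 92), 62 mm along x and 85 mm along y (unit y -18 to 67). Two guide rails along x, 12 mm apart, top z 44, hold the cassette upright between them, parallel to x, loose by 2 mm to each side.

How it is judged:
By the outcome, as a careful person would: the job done as asked, in the order asked, and still so for the second after the job is handed in, while the arm keeps its last pose, push and grip.
It also fails if it takes over 61 s, if anything falls off the work surface, if the arm or the gripper's body presses on something with over 40 N, if the wrist force passes 120 N, or if a joint passes its speed limit or range.

## Working session

There is one attempt and no reset: what is moved stays moved. The work goes in short steps, Python scripts to look and compute and a tool call to move; the robot and the scene stay as the last step left them, time stands still between calls to the robot, and variables do not carry over. Pictures are saved under pics/ and viewed, at most 10 in all, crops included, and the job is handed in when it is done.

```bash
ls; mkdir -p pics
```

Run:
```python
from rig import bot, optics, order
import cv2,pickle
d={}
for n in("top","side"):
    c=optics.capture(n); d[n]=c; cv2.imwrite(f"pics/{n}0.png",cv2.cvtColor(c["color"],cv2.COLOR_RGB2BGR))
    print(n,c["K"],c["D"],c["view"])
pickle.dump(d,open("cap0.pkl","wb"))
s=bot.read_state();print(s)
```

```text
pics
rig.py
top [[506.68458406   0.         319.19045168]
 [  0.         506.68458406 194.12822284]
 [  0.           0.           1.        ]] [0.02169044 0.         0.         0.         0.        ] [[ 0.02331461 -0.99970519 -0.00677882 -0.04272982]
 [ 0.99717051  0.02276971  0.0716416  -0.53936365]
 [-0.07146612 -0.00842993  0.9974074  -1.82082226]
 [ 0.          0.          0.          1.        ]]
side [[460.03570831   0.         324.88824581]
 [  0.         460.03570831 193.52052389]
 [  0.           0.           1.        ]] [0.04277781 0.         0.         0.         0.        ] [[ 9.99382246e-01  3.51170114e-02  1.38633643e-03 -5.31534047e-01]
 [-1.90734105e-02  5.08826517e-01  8.60657761e-01 -4.85686474e-02]
 [ 2.95183237e-02 -8.60152528e-01  5.09181988e-01 -1.77469002e+00]
 [ 0.00000000e+00  0.00000000e+00  0.00000000e+00  1.00000000e+00]]
{'time_s': 0.1, 'joint_positions': array([-8.08728276e+01,  3.02738584e+01,  8.21483897e+01,  2.78760369e-04,
        6.76901028e+01, -1.02269714e+01]), 'qvel': array([ 0.02277106, -0.11123303, -0.21018342,  0.00691784,  0.06426532,
       -0.05269471]), 'tau': array([ 1.51102126e-04, -4.40984881e+01, -1.77151179e+01,  6.34759082e-02,
        5.33648289e-02, -4.98229520e-05]), 'position': array([ 0.20705552, -0.58901039,  0.22167078]), 'tcp_rot': array([[ 9.43488866e-01,  3.31404082e-01, -3.06604885e-04],
       [ 3.31404036e-01, -9.43486944e-01,  1.93677784e-03],
       [ 3.52578377e-04, -1.92893843e-03, -9.99998077e-01]]), 'force': array([-0.01669345, -0.82155488, -0.26532984]), 'moment': array([-0.04065699,  0.03080174, -0.02885117]), 'grasp_force': 0.0, 'opening': 0.9982438723362069}
```

View pics/top0.png

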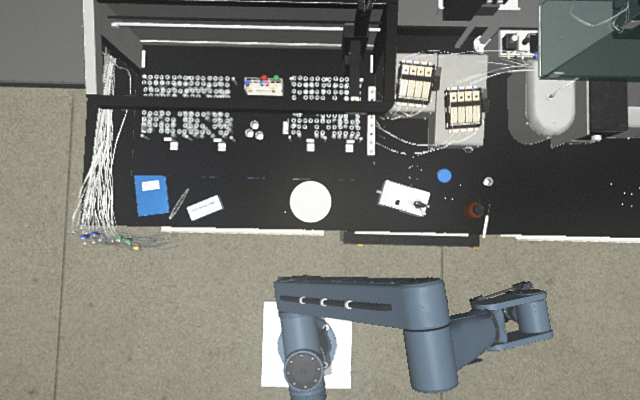

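View pics/side0.png

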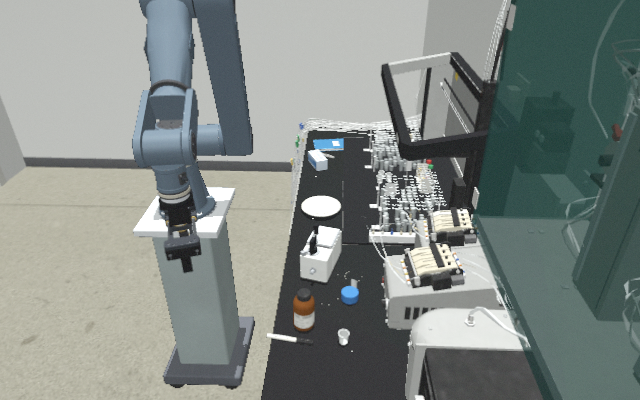

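The top view shows the unit at about (404,197), the dish at (310,201), the bottle at (474,210) and the beaker at (445,175). The side view has the unit at (321,252) and the dish at (321,206). I'll zoom in on the unit.

Create h.py:
```python
import numpy as np,cv2
def proj(c,P):
    P=np.atleast_2d(P); V=c["view"]; Q=P@V[:3,:3].T+V[:3,3]; Q=Q*[1,-1,-1]
    return cv2.projectPoints(Q.reshape(-1,1,3),np.zeros(3),np.zeros(3),np.array(c["K"]),np.array(c["D"],float))[0].reshape(-1,2)
def ray(c,uv):
    n=cv2.undistortPoints(np.array(uv,float).reshape(1,1,2),np.array(c["K"]),np.array(c["D"],float))[0,0]
    V=c["view"];R=V[:3,:3]; return -R.T@V[:3,3], R.T@np.array([n[0],-n[1],-1.])
def atz(c,uv,z):
    o,d=ray(c,uv); return o+d*(z-o[2])/d[2]
def Rz(y): return np.array([[np.cos(y),-np.sin(y),0],[np.sin(y),np.cos(y),0],[0,0,1]])
```

Run:
```python
from h import *; import pickle
d=pickle.load(open("cap0.pkl","rb"))
a=d["top"]["color"][172:222,370:440]; b=d["side"]["color"][215:290,290:350]
im=np.zeros((600,800,3),np.uint8)
a=cv2.resize(a,None,fx=6,fy=6,interpolation=2); b=cv2.resize(b,None,fx=6,fy=6,interpolation=2)
im[:300,:420]=a; im[:450,430:790]=b
cv2.imwrite("pics/z0.png",im[...,::-1])
for uv,z in(((310,201),.02),((404,197),.09),((474,210),.115),((445,175),.07)): print(uv,atz(d["top"],uv,z))
```

```text
(310, 201) [0.51440783 0.00246036 0.02      ]
(404, 197) [ 0.53185019 -0.3265045   0.09      ]
(474, 210) [ 0.49101987 -0.56170133  0.115     ]
(445, 175) [ 0.61437776 -0.47309919  0.07      ]
```

View pics/z0.png

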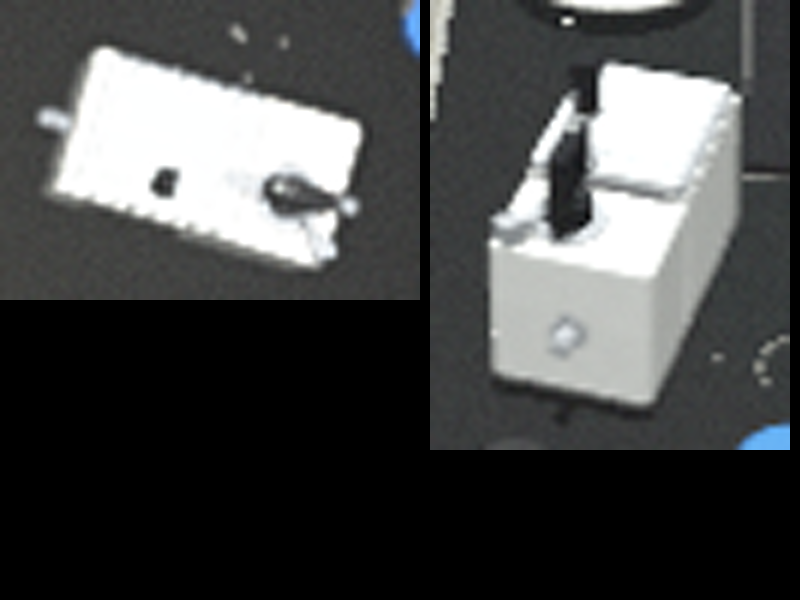

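The crops show the unit's corners, knob and flap tab clearly. I'll fit the unit's pose to them.

Create fit.py:
```python
from h import *; import pickle
from scipy.optimize import least_squares
d=pickle.load(open("cap0.pkl","rb"))
T=[((43,80,92),(100,45)),((-43,80,92),(50,195)),((-43,-80,90),(322,270)),((43,-80,90),(361,122)),((-25,25,138),(165,183)),((0,97,45),(40,115)),((0,-97,45),(357,206))]
S=[((-43,-80,0),(492,375)),((43,-80,0),(652,404)),((-43,-80,90),(490,242)),((43,-80,90),(655,276)),((-25,25,138.5),(586,66)),((-10,-50,140.5),(570,132))]
def tp(u): return 370-.5+(np.array(u)+.5)/6, 0
tu=np.array([(370+(x+.5)/6-.5,172+(y+.5)/6-.5) for _,(x,y) in T]); su=np.array([(290+(x-430+.5)/6-.5,215+(y+.5)/6-.5) for _,(x,y) in S])
tm=np.array([p for p,_ in T])/1e3; sm=np.array([p for p,_ in S])/1e3
def W(q,m): return m@Rz(q[2]).T+[q[0],q[1],0]
f=lambda q:np.concatenate([(proj(d["top"],W(q,tm))-tu).ravel(),(proj(d["side"],W(q,sm))-su).ravel()])
r=least_squares(f,[.53,-.33,-.25],loss="soft_l1")
if __name__=="__main__":
    print(r.x,np.degrees(r.x[2])); print(f(r.x).reshape(-1,2).round(1).tolist())
    im=d["top"]["color"].copy()
    print("knob",W(r.x,np.array([-.010,-.05,.132])),"handle",W(r.x,np.array([-.025,.025,.1295])))
    # dish refine
    for n in("top",):
        g=d[n]["color"].min(2); m=(g>170).astype(np.uint8); k,l,s,c=cv2.connectedComponentsWithStats(m)
        i=l[201,310]; u0=c[i]; print("dish",u0,s[i],atz(d[n],u0,.018))
    print(proj(d["top"],W(r.x,np.array([[-.01,-.03,.1405],[-.01,-.07,.1405]])))-[370,172])
```

```bash
python3 fit.py
```

```text
[ 0.53020419 -0.32822354 -0.25257558] -14.471514725200793
[[-0.6, 0.3], [1.2, -1.0], [0.3, -1.0], [0.2, -0.1], [0.6, -0.4], [-0.0, 0.2], [-0.3, -0.2], [-0.0, 0.2], [0.1, 0.8], [-0.5, -0.8], [-0.3, -1.3], [-0.3, -3.0], [-0.4, -0.0]]
knob [ 0.50802654 -0.37413815  0.132     ] handle [ 0.51224486 -0.29776927  0.1295    ]
dish [310.07583643 201.22973978] [ 290  181   41   41 1345] [0.51369421 0.00221709 0.018     ]
[[44.7123788  29.76033886]
 [56.18235944 32.97820388]]
```

Add to h.py:
```python
from scipy.spatial.transform import Rotation as Ro
import sys
def down(phi):
    c,s=np.cos(np.radians(phi)),np.sin(np.radians(phi)); return np.array([[c,s,0],[s,-c,0],[0,0,-1.]])
def goal(p,R):
    from rig import bot, optics, order
    s=bot.read_state(); R0=np.array(s["tcp_rot"])
    print("t",s["time_s"],"p",s["position"].round(4),"op",round(s["opening"],3),"F",s["force"].round(1),"-> d",(R0.T@(np.array(p)-s["position"])).round(4),"rv",Ro.from_matrix(R0.T@R).as_rotvec(degrees=True).round(2))
```

Run:
```python
from h import *; from fit import d
goal([.508,-.374,.222],down(75.5)); goal([.508,-.374,.113],down(75.5))
print(d["side"]["color"][220:236,309:321].mean(2).astype(int))
```

```text
t 0.1 p [ 0.2071 -0.589   0.2217] op 0.998 F [-0.  -0.8 -0.3] -> d [ 0.3552 -0.1031 -0.    ] rv [ -0.09  -0.07 -56.15]
t 0.1 p [ 0.2071 -0.589   0.2217] op 0.998 F [-0.  -0.8 -0.3] -> d [ 0.3552 -0.1029  0.109 ] rv [ -0.09  -0.07 -56.15]
[[ 62  57  57  59  60  58  45  40  39  38  38  38]
 [ 60  58  57  54  62  56  58  55  58  59  60  62]
 [ 62  55  57  61  59  55  58  54  58  61  55  58]
 [ 60  55  61  60  55  59  62  65  62  59  57  62]
 [ 60  57  60  59  60  62  64  63  61  56  59  58]
 [ 60  59  60  62  57  57  59  61  57  51 117 141]
 [ 59  61  61  60  44  39  38  37  42 106 254 255]
 [ 55  63  60  56  43  38  36  38  38 165 254 255]
 [ 56  65  58  59  55  37  37  41  35 212 255 255]
 [ 61  64  61  62  49  45  38  42  36 214 255 255]
 [ 59  61  61  59 116  93  38  35  37 213 255 255]
 [ 59  55  61 168 161  89  39  40  35 213 255 255]
 [ 61  60  97 252 230  91  43  38  32 212 255 255]
 [ 61  60 213 255 227  93  36  38  71 175 253 255]
 [ 60 103 248 254 200 179 163 128 154 250 255 255]
 [ 57 248 255 230 187 173 109 169 253 255 255 255]]
```

The manual's scale: shifts go in shares of 500 mm and turns go in shares of 120 degrees. Converting my numbers, 0.355 m is 0.71, 0.3 m is 0.6, -56 degrees is -0.4667.

>>> {"fn": "hand_motion", "kwargs": {"offsets": [[[0.1,-0.03,0,0,0,-0.0667,0.6],[0.2,-0.06,0,0,0,-0.1333,0.6],[0.3,-0.09,0,0,0,-0.2,0.6],[0.4,-0.12,0,0,0,-0.2667,0.6],[0.5,-0.144,0,0,0,-0.3333,0.6],[0.6,-0.174,0,0,0,-0.4,0.6],[0.71,-0.206,0,0,0,-0.4667,0.6],[0.71,-0.206,0,0,0,-0.4667,0.6],[0.71,-0.206,0,0,0,-0.4667,0.6],[0.71,-0.206,0.08,0,0,-0.4667,0.6],[0.71,-0.206,0.11,0,0,-0.4667,0.6],[0.71,-0.206,0.12,0,0,-0.4667,0.6],[0.71,-0.206,0.12,0,0,-0.4667,0.6]]]}}

```text
time_s: 1.4
position: [0.5069, -0.3752, 0.1617]
tcp_rot: [[0.254, 0.967, -0.002], [0.967, -0.254, 0.001], [0.001, -0.002, -1.0]]
force: [-0.5, 0.5, 1.5]
opening: 0.603
grasp_force: 0.0
```

Create look.py:
```python
from h import *; from fit import r,W; from rig import bot, optics, order; import pickle
def look(name,tb,sb,mk=None,f=6):
    d={n:optics.capture(n) for n in("top","side")}; pickle.dump(d,open(name+".pkl","wb"))
    im=np.zeros((600,800,3),np.uint8); 
    for n,b,x0 in(("top",tb,0),("side",sb,400)):
        c=d[n]["color"][b[1]:b[1]+min(100,600//f),b[0]:b[0]+400//f]; a=cv2.resize(c,None,fx=f,fy=f,interpolation=cv2.INTER_CUBIC)
        for p in ([] if mk is None else mk):
            u=(proj(d[n],p)[0]-b+.5)*f; cv2.circle(a,(int(u[0]),int(u[1])),3,(255,0,0),1)
        im[:a.shape[0],x0:x0+a.shape[1]]=a
    cv2.imwrite(f"pics/{name}.png",im[...,::-1]); return d
```

Run:
```python
from look import *
goal([.508,-.374,.113],down(75.5)); s=bot.read_state()
P=W(r.x,np.array([[-.01,-.03,.1405],[-.01,-.07,.1405],[-.025,.025,.1385],[-.040,-.022,.1025],[-.040,.072,.1025],[.038,.072,.1025],[-.043,-.08,.09],[.043,-.08,.09],[-.043,-.08,0]]))
look("a1",(372,165),(290,190),list(P)+[s["position"]])
```

```text
t 1.4 p [ 0.5069 -0.3752  0.1617] op 0.603 F [-0.5  0.5  1.5] -> d [0.0014 0.0008 0.0487] rv [-0.1  -0.04 -0.21]
```

View pics/a1.png

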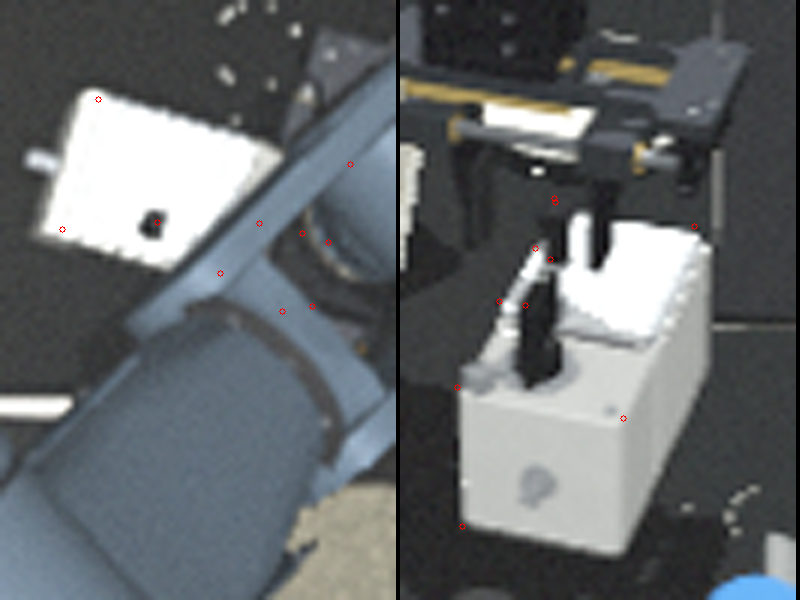

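The two views agree with the unit fit at the knob, where fingertip midpoint and TCP mark coincide at about side (537,258). The far tab top sits about 2.5 px lower than predicted (217 against 200), so I'll check the side camera on the dish and triangulate the tab.

Run:
```python
from h import *; from fit import d,tu,su,W,r
def tri(a,b):
    o1,d1=ray(d["top"],a);o2,d2=ray(d["side"],b); t=np.linalg.lstsq(np.c_[d1,-d2],o2-o1,rcond=None)[0]
    p,q=o1+t[0]*d1,o2+t[1]*d2; return ((p+q)/2).round(4),np.linalg.norm(p-q).round(4)
print("tab",tri(tu[4],su[4]))
g=d["side"]["color"].min(2); m=(g>170).astype(np.uint8); k,l,s,c=cv2.connectedComponentsWithStats(m)
i=l[206,321]; x,y,w,h=s[i][:4]; print(s[i],c[i])
th=np.linspace(0,6.28,200); C=np.array([.5137,.0022,.02])+np.c_[.0745*np.cos(th),.0745*np.sin(th),0*th]
u=proj(d["side"],C); print(u.min(0),u.max(0),u.mean(0))
print("bc top",tri(tu[3],su[3]),"wanted",W(r.x,np.array([.043,-.08,.09])));print("fc",tri(tu[2],su[2]),"wanted",W(r.x,np.array([-.043,-.08,.09])))
```

```text
tab (array([ 0.5122, -0.2972,  0.1269]), np.float64(0.0016))
[301 196  40  21 654] [320.64678899 205.69266055]
[300.55266315 194.05267312] [339.72571979 214.78125825] [320.23141351 204.2288579 ]
bc top (array([ 0.5524, -0.4167,  0.0854]), np.float64(0.0008)) wanted [ 0.55184799 -0.41643094  0.09      ]
fc (array([ 0.4676, -0.3944,  0.0864]), np.float64(0.0045)) wanted [ 0.4685766  -0.39493965  0.09      ]
```

The dish shows the same side-camera offset (about 1.5 px), so it's calibration bias and the xy fit holds. Next I'll descend on the knob and grip it.

To row units: 0.048 m is 0.096, 0.045 m is 0.09.

>>> {"fn": "hand_motion", "kwargs": {"offsets": [[[0.002,0.002,0.04,0,0,0,0.6],[0.002,0.002,0.07,0,0,0,0.6],[0.002,0.002,0.09,0,0,0,0.6],[0.002,0.002,0.096,0,0,0,0.6],[0.002,0.002,0.096,0,0,0,0.6],[0.002,0.002,0.096,0,0,0,0],[0.002,0.002,0.096,0,0,0,0],[0.002,0.002,0.096,0,0,0,0],[0.002,0.002,0.096,0,0,0,0],[0.002,0.002,0.096,0,0,0,0],[0.002,0.002,0.096,0,0,0,0],[0.002,0.002,0.096,0,0,0,0]]]}}

```text
time_s: 2.7
position: [0.5072, -0.3735, 0.1146]
tcp_rot: [[0.253, 0.967, -0.004], [0.967, -0.253, 0.002], [0.001, -0.004, -1.0]]
force: [-5.2, 0.2, 2.8]
opening: 0.149
grasp_force: 30.0
```

```bash
python3 -c "
from rig import bot, optics, order;s=bot.read_state();print(s['moment'],s['force'])"
```

```text
[-0.00972617  0.73604922 -0.18724983] [-5.18090303  0.21494142  2.76652474]
```

To row units: -0.001 m is -0.002, 67 degrees is 0.5583.

>>> {"fn": "hand_motion", "kwargs": {"offsets": [[[0,-0.002,0,0,0,0.05,0],[0,-0.002,0,0,0,0.1,0],[0,-0.002,0,0,0,0.15,0],[0,-0.002,0,0,0,0.2,0],[0,-0.002,0,0,0,0.25,0],[0,-0.002,0,0,0,0.3,0],[0,-0.002,0,0,0,0.35,0],[0,-0.002,0,0,0,0.4,0],[0,-0.002,0,0,0,0.45,0],[0,-0.002,0,0,0,0.5,0],[0,-0.002,0,0,0,0.5417,0],[0,-0.002,0,0,0,0.5583,0],[0,-0.002,0,0,0,0.5583,0],[0,-0.002,0,0,0,0.5583,0]]]}}

```text
time_s: 4.1
position: [0.5097, -0.3764, 0.1147]
tcp_rot: [[0.989, 0.145, 0.004], [0.145, -0.989, -0.005], [0.003, 0.005, -1.0]]
force: [2.5, -4.6, -3.2]
opening: 0.148
grasp_force: 30.0
```

```bash
python3 -c "
from rig import bot, optics, order;s=bot.read_state();print(s['moment'],s['force'])"
```

```text
[-0.60095706 -0.25365675  0.04774852] [ 2.54771932 -4.63669171 -3.22266792]
```

The knob turned 67° with the grip width unchanged. I'll release, rise and line up above the flap tab.

To row units: -0.07 m is -0.14, -0.03 m is -0.06.

>>> {"fn": "hand_motion", "kwargs": {"offsets": [[[0,0,0,0,0,0,0.4],[0,0,0,0,0,0,0.4],[0,0,0,0,0,0,0.4],[0,0,-0.06,0,0,0,0.4],[0,0,-0.14,0,0,0,0.4],[0,0,-0.14,0,0,0,0.4]]]}}

```text
time_s: 4.7
position: [0.5109, -0.3761, 0.1902]
tcp_rot: [[0.989, 0.146, 0.008], [0.146, -0.989, -0.008], [0.007, 0.009, -1.0]]
force: [0.4, -0.4, -0.1]
opening: 0.397
grasp_force: 0.0
```

Run:
```python
from h import *; from fit import W,r
goal(W(r.x,np.array([-.025,.025,.185])),down(-14.5))
```

```text
t 4.7 p [ 0.5109 -0.3761  0.1902] op 0.397 F [ 0.4 -0.4 -0.1] -> d [ 0.0127 -0.0774  0.0046] rv [ 0.42 -0.47 22.88]
```

To row units: -0.077 m is -0.154, -0.052 m is -0.104, 23 degrees is 0.1917.

>>> {"fn": "hand_motion", "kwargs": {"offsets": [[[0.008,-0.052,0,0,0,0.0667,0.4],[0.018,-0.104,0,0,0,0.1333,0.4],[0.026,-0.154,0.008,0.0033,-0.0033,0.1917,0.4],[0.026,-0.154,0.008,0.0033,-0.0033,0.1917,0.4],[0.026,-0.154,0.008,0.0033,-0.0033,0.1917,0.4]]]}}

```text
time_s: 5.2
position: [0.5098, -0.2954, 0.1803]
tcp_rot: [[0.968, -0.25, -0.007], [-0.25, -0.968, 0.007], [-0.009, -0.005, -1.0]]
force: [-0.1, -1.5, -0.2]
opening: 0.398
grasp_force: 0.0
```

Run:
```python
from look import *
goal(W(r.x,np.array([-.025,.025,.1105])),down(-14.5)); s=bot.read_state()
P=W(r.x,np.array([[-.01,-.05,.1405],[-.025,.025,.1385]]))
look("a2",(372,165),(290,190),list(P)+[s["position"]])
```

```text
t 5.2 p [ 0.5098 -0.2954  0.1803] op 0.398 F [-0.1 -1.5 -0.2] -> d [0.0035 0.002  0.0697] rv [-0.3   0.49  0.02]
```

View pics/a2.png

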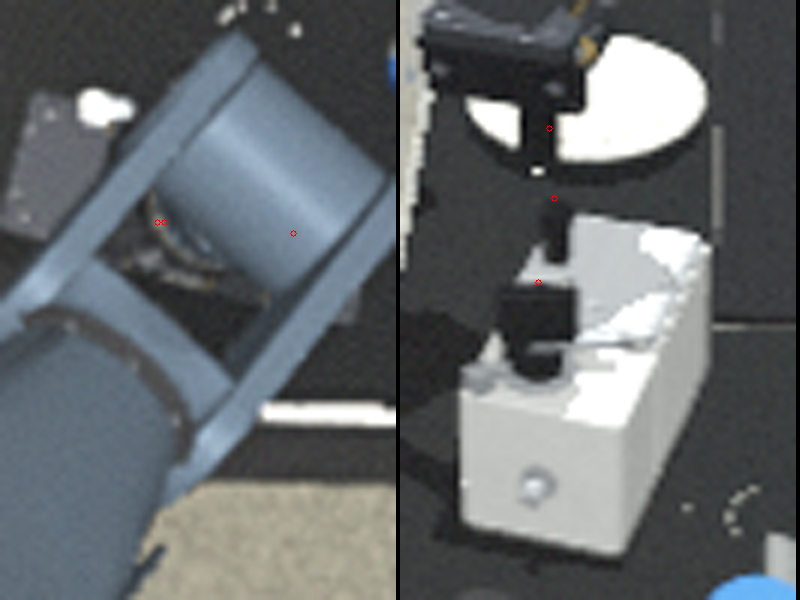

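The knob bar is now broadside in the side view (500–577, 285–345) and its tongue points to +x at (600,345), off the flap. The fingers are above the tab, so I'll descend and grip it.

To row units: 0.068 m is 0.136, 0.002 m is 0.004, 0.3 degrees is 0.0025.

>>> {"fn": "hand_motion", "kwargs": {"offsets": [[[0.004,0.004,0.06,0,0,0,0.4],[0.005,0.004,0.11,0,0.0025,0,0.4],[0.005,0.004,0.132,0,0.0025,0,0.4],[0.005,0.004,0.136,0,0.0025,0,0.4],[0.005,0.004,0.136,0,0.0025,0,0.4],[0.005,0.004,0.136,0,0.0025,0,0],[0.005,0.004,0.136,0,0.0025,0,0],[0.005,0.004,0.136,0,0.0025,0,0],[0.005,0.004,0.136,0,0.0025,0,0],[0.005,0.004,0.136,0,0.0025,0,0]]]}}

```text
time_s: 6.3
position: [0.5112, -0.3005, 0.1134]
tcp_rot: [[0.968, -0.252, -0.001], [-0.252, -0.968, 0.001], [-0.001, -0.001, -1.0]]
force: [-3.2, -6.4, 1.5]
opening: 0.133
grasp_force: 30.0
```

Run:
```python
from h import *; from fit import W,r
h=lambda a:W(r.x,np.array([.038+.0716*np.cos(np.radians(151.65)-a),.025,.0955-.019+.0716*np.sin(np.radians(151.65)-a)]))
for a in (0,.2,.4,.6,.8,1,1.2,1.4,1.6,1.85): goal(h(a),down(-14.5))
```

```text
t 6.3 p [ 0.5112 -0.3005  0.1134] op 0.133 F [-3.2 -6.4  1.5] -> d [ 0.0003 -0.0029  0.0029] rv [-0.04  0.08 -0.12]
t 6.3 p [ 0.5112 -0.3005  0.1134] op 0.133 F [-3.2 -6.4  1.5] -> d [ 0.0083 -0.0029 -0.009 ] rv [-0.04  0.08 -0.12]
t 6.3 p [ 0.5112 -0.3005  0.1134] op 0.133 F [-3.2 -6.4  1.5] -> d [ 0.0185 -0.0029 -0.019 ] rv [-0.04  0.08 -0.12]
t 6.3 p [ 0.5112 -0.3005  0.1134] op 0.133 F [-3.2 -6.4  1.5] -> d [ 0.0305 -0.003  -0.0268] rv [-0.04  0.08 -0.12]
t 6.3 p [ 0.5112 -0.3005  0.1134] op 0.133 F [-3.2 -6.4  1.5] -> d [ 0.0438 -0.003  -0.0321] rv [-0.04  0.08 -0.12]
t 6.3 p [ 0.5112 -0.3005  0.1134] op 0.133 F [-3.2 -6.4  1.5] -> d [ 0.0578 -0.003  -0.0346] rv [-0.04  0.08 -0.12]
t 6.3 p [ 0.5112 -0.3005  0.1134] op 0.133 F [-3.2 -6.4  1.5] -> d [ 0.0721 -0.0031 -0.0343] rv [-0.04  0.08 -0.12]
t 6.3 p [ 0.5112 -0.3005  0.1134] op 0.133 F [-3.2 -6.4  1.5] -> d [ 0.0861 -0.0031 -0.0311] rv [-0.04  0.08 -0.12]
t 6.3 p [ 0.5112 -0.3005  0.1134] op 0.133 F [-3.2 -6.4  1.5] -> d [ 0.0991 -0.0031 -0.0252] rv [-0.04  0.08 -0.12]
t 6.3 p [ 0.5112 -0.3005  0.1134] op 0.133 F [-3.2 -6.4  1.5] -> d [ 0.1133 -0.0032 -0.0145] rv [-0.04  0.08 -0.12]
```

Gripped at 11.6 mm. The pull suggests the unit is really about 2.5 mm further towards -y. Now swinging the flap along its arc.

To row units: 0.113 m is 0.226, 0.099 m is 0.198.

>>> {"fn": "hand_motion", "kwargs": {"offsets": [[[0.008,0.002,-0.012,0,0,0,0],[0.016,0.004,-0.024,0,0,0,0],[0.026,0.004,-0.034,0,0,0,0],[0.036,0.004,-0.044,0,0,0,0],[0.048,0.004,-0.052,0,0,0,0],[0.06,0.004,-0.06,0,0,0,0],[0.074,0.004,-0.066,0,0,0,0],[0.087,0.004,-0.07,0,0,0,0],[0.1,0.004,-0.073,0,0,0,0],[0.115,0.004,-0.075,0,0,0,0],[0.13,0.004,-0.075,0,0,0,0],[0.144,0.004,-0.074,0,0,0,0],[0.158,0.004,-0.072,0,0,0,0],[0.172,0.004,-0.068,0,0,0,0],[0.185,0.004,-0.063,0,0,0,0],[0.198,0.004,-0.056,0,0,0,0],[0.212,0.004,-0.047,0,0,0,0],[0.226,0.004,-0.035,0,0,0,0],[0.226,0.004,-0.035,0,0,0,0],[0.226,0.004,-0.035,0,0,0,0]]]}}

```text
time_s: 8.3
position: [0.6226, -0.3309, 0.1316]
tcp_rot: [[0.968, -0.253, 0.004], [-0.253, -0.968, 0.001], [0.004, -0.002, -1.0]]
force: [-0.4, -5.5, 2.9]
opening: 0.131
grasp_force: 30.0
```

Still gripped and low force. I'll release and retreat upward and slightly back, then take a picture.

To row units: 0.18 m is 0.36, -0.13 m is -0.26.

>>> {"fn": "hand_motion", "kwargs": {"offsets": [[[0,0,0,0,0,0,0.4],[0,0,0,0,0,0,0.4],[0,0,0,0,0,0,0.4],[0,0,0,0,0,0,0.4],[0.01,0,-0.04,0,0,0,0.4],[0.01,0,-0.12,0,0,0,0.4],[0.01,0,-0.2,0,0,0,0.4],[0.01,0,-0.26,0,0,0,0.4],[-0.08,0,-0.26,0,0,0,0.4],[-0.17,0.06,-0.26,0,0,0,0.4],[-0.17,0.16,-0.26,0,0,0,0.4],[-0.17,0.26,-0.26,0,0,0,0.4],[-0.17,0.36,-0.26,0,0,0,0.4],[-0.17,0.36,-0.26,0,0,0,0.4]]]}}

```text
time_s: 9.7
position: [0.4902, -0.488, 0.2584]
tcp_rot: [[0.966, -0.259, -0.002], [-0.259, -0.966, 0.003], [-0.002, -0.002, -1.0]]
force: [0.2, 0.2, 0.0]
opening: 0.4
grasp_force: 0.0
```

Run:
```python
from look import *
look("a3",(372,165),(290,190),list(W(r.x,np.array([[.0,.025,.09]]))-[0,.0025,0]))
```

```text
(no output)
```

View pics/a3.png

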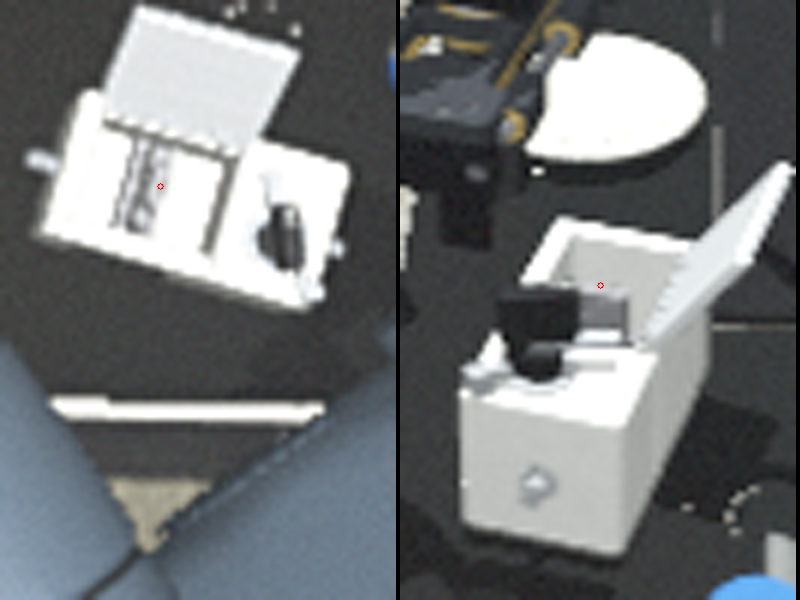

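The flap is right back (side 650–790, 165–345) and the pocket is open. There's a dark band near top (120–165, 140–235), so I'll zoom in with contrast to locate the cassette tab.

Run:
```python
from look import *
d=pickle.load(open("a3.pkl","rb"))
L=[]
for n,b in(("top",(385,182)),("side",(308,222))):
    c=d[n]["color"][b[1]:b[1]+26,b[0]:b[0]+28]; a=cv2.resize(c,None,fx=14,fy=14,interpolation=0)
    a=(255*(a/255.)**1.5).astype(np.uint8).copy()
    q=W(r.x,np.array([[x,y,.09] for x in(-.013,.013) for y in(.02,.03)]+[[x,y,.064] for x in(-.026,.026) for y in(.021,.029)]))-[0,.0025,0]
    for u in (proj(d[n],q)-b+.5)*14: cv2.circle(a,(int(u[0]),int(u[1])),4,(255,0,0),1)
    L.append(a)
cv2.imwrite("pics/a4.png",np.hstack(L)[...,::-1])
```

```text
(no output)
```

View pics/a4.png

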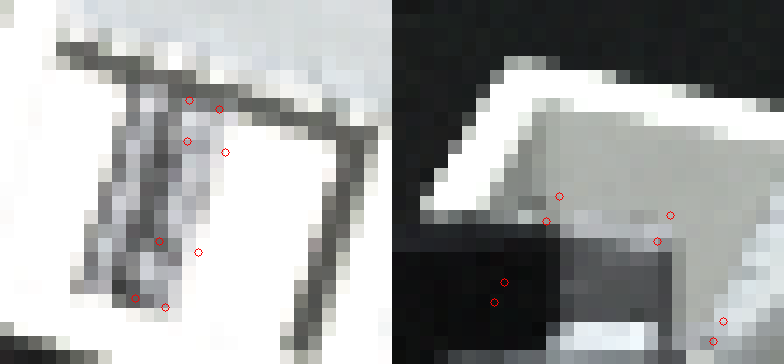

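The light band in the top crop (about 125–225 px wide, rows 100–305) is the cassette, within a pixel of the prediction. The gripper body (190 mm along y) would hit the 140.5 mm knob at the nominal grip height. I'll grip higher on the tab, with TCP z about 0.075, which leaves the body at about 0.145.

Run:
```python
from h import *; from fit import W,r
o=np.array([0.0005,-.0028,0])
goal(W(r.x,np.array([0,.025,.19]))+o,down(-14.5)); print(W(r.x,np.array([0,.025,.075]))+o)
```

```text
t 9.8 p [ 0.4917 -0.4826  0.2581] op 0.398 F [-0.2  0.8 -0.3] -> d [-0.0009 -0.181   0.0694] rv [-0.42  0.22 -0.29]
[ 0.53695166 -0.30681674  0.075     ]
```

To row units: -0.181 m is -0.362, -0.16 m is -0.32, -0.4 degrees is -0.0033.

>>> {"fn": "hand_motion", "kwargs": {"offsets": [[[0,-0.08,0,0,0,0,0.4],[0,-0.16,0,0,0,0,0.4],[0,-0.24,0,0,0,0,0.4],[0,-0.32,0,0,0,0,0.4],[-0.002,-0.362,0.04,-0.0033,0.0017,-0.0025,0.4],[-0.002,-0.362,0.1,-0.0033,0.0017,-0.0025,0.4],[-0.002,-0.362,0.138,-0.0033,0.0017,-0.0025,0.4],[-0.002,-0.362,0.138,-0.0033,0.0017,-0.0025,0.4],[-0.002,-0.362,0.138,-0.0033,0.0017,-0.0025,0.4],[-0.002,-0.362,0.138,-0.0033,0.0017,-0.0025,0.4]]]}}

```text
time_s: 10.8
position: [0.5383, -0.3061, 0.1924]
tcp_rot: [[0.969, -0.247, 0.002], [-0.247, -0.969, -0.003], [0.003, 0.002, -1.0]]
force: [0.8, -0.8, -0.7]
opening: 0.399
grasp_force: 0.0
```

Run:
```python
from h import *
goal([.537,-.3068,.1],down(-14.5));goal([.537,-.3068,.075],down(-14.5))
```

```text
t 10.8 p [ 0.5383 -0.3061  0.1924] op 0.399 F [ 0.8 -0.8 -0.7] -> d [-0.0013  0.0007  0.0924] rv [ 0.14 -0.17  0.19]
t 10.8 p [ 0.5383 -0.3061  0.1924] op 0.399 F [ 0.8 -0.8 -0.7] -> d [-0.0014  0.0007  0.1174] rv [ 0.14 -0.17  0.19]
```

To row units: 0.115 m is 0.23, 0.112 m is 0.224.

>>> {"fn": "hand_motion", "kwargs": {"offsets": [[[-0.002,0.002,0.06,0,0,0,0.4],[-0.002,0.002,0.12,0,0,0,0.4],[-0.002,0.002,0.17,0,0,0,0.4],[-0.002,0.002,0.194,0,0,0,0.4],[-0.002,0.002,0.206,0,0,0,0.4],[-0.002,0.002,0.216,0,0,0,0.4],[-0.002,0.002,0.224,0,0,0,0.4],[-0.002,0.002,0.23,0,0,0,0.4],[-0.002,0.002,0.23,0,0,0,0.4],[-0.002,0.002,0.23,0,0,0,0.4]]]}}

```text
time_s: 11.8
position: [0.5364, -0.3072, 0.0764]
tcp_rot: [[0.969, -0.248, 0.001], [-0.248, -0.969, -0.002], [0.001, 0.002, -1.0]]
force: [-0.4, -1.1, 1.1]
opening: 0.402
grasp_force: 0.0
```

To row units: 0.001 m is 0.002.

>>> {"fn": "hand_motion", "kwargs": {"offsets": [[[0,0,0.002,0,0,0,0],[0,0,0.002,0,0,0,0],[0,0,0.002,0,0,0,0],[0,0,0.002,0,0,0,0],[0,0,0.002,0,0,0,0],[0,0,0.002,0,0,0,0]]]}}

```text
time_s: 12.4
position: [0.5361, -0.3071, 0.075]
tcp_rot: [[0.969, -0.248, 0.0], [-0.248, -0.969, -0.002], [0.001, 0.002, -1.0]]
force: [0.1, 0.6, 0.1]
opening: 0.109
grasp_force: 30.0
```

The manual's scale: shifts go in shares of 500 mm and turns go in shares of 120 degrees. Converting my numbers, -0.135 m is -0.27, -0.128 m is -0.256.

>>> {"fn": "hand_motion", "kwargs": {"offsets": [[[0,0,-0.01,0,0,0,0],[0,0,-0.024,0,0,0,0],[0,0,-0.044,0,0,0,0],[0,0,-0.068,0,0,0,0],[0,0,-0.092,0,0,0,0],[0,0,-0.116,0,0,0,0],[0,0,-0.14,0,0,0,0],[0,0,-0.17,0,0,0,0],[0,0,-0.2,0,0,0,0],[0,0,-0.23,0,0,0,0],[0,0,-0.256,0,0,0,0],[0,0,-0.27,0,0,0,0],[0,0,-0.27,0,0,0,0],[0,0,-0.27,0,0,0,0]]]}}

```text
time_s: 13.8
position: [0.5358, -0.3066, 0.2096]
tcp_rot: [[0.969, -0.248, -0.0], [-0.248, -0.969, -0.001], [-0.0, 0.001, -1.0]]
force: [-0.1, -0.5, -1.6]
opening: 0.112
grasp_force: 30.0
```

Run:
```python
from h import *
goal([.514,0,.181],down(-14.5))
```

```text
t 13.8 p [ 0.5358 -0.3066  0.2096] op 0.112 F [-0.1 -0.5 -1.6] -> d [-0.0971 -0.2916  0.0283] rv [0.07 0.01 0.15]
```

To row units: -0.291 m is -0.582, -0.285 m is -0.57.

>>> {"fn": "hand_motion", "kwargs": {"offsets": [[[-0.008,-0.024,0,0,0,0,0],[-0.024,-0.072,0,0,0,0,0],[-0.044,-0.132,0,0,0,0,0],[-0.064,-0.192,0,0,0,0,0],[-0.084,-0.252,0,0,0,0,0],[-0.104,-0.312,0,0,0,0,0],[-0.124,-0.372,0,0,0,0,0],[-0.144,-0.432,0,0,0,0,0],[-0.164,-0.492,0.01,0,0,0,0],[-0.18,-0.54,0.03,0,0,0,0],[-0.19,-0.57,0.048,0,0,0,0],[-0.194,-0.582,0.056,0,0,0,0],[-0.194,-0.582,0.056,0,0,0,0],[-0.194,-0.582,0.056,0,0,0,0],[-0.194,-0.582,0.056,0,0,0,0],[-0.194,-0.582,0.056,0,0,0,0]]]}}

```text
time_s: 15.4
position: [0.5148, -0.0019, 0.1818]
tcp_rot: [[0.968, -0.249, 0.001], [-0.249, -0.968, -0.002], [0.002, 0.002, -1.0]]
force: [-0.2, 0.3, -1.9]
opening: 0.113
grasp_force: 30.0
```

Run:
```python
from look import *
goal([.514,0,.181],down(-14.5)); s=bot.read_state()
R=np.array(s["tcp_rot"]);p=s["position"]
look("a5",(270,155),(280,160),[p+R@[0,0,.061],p+R@[.026,0,.061],p+R@[-.026,0,.061],np.array([.514,0,.02])],f=5)
```

```text
t 15.4 p [ 0.5148 -0.0019  0.1818] op 0.113 F [-0.2  0.3 -1.9] -> d [-0.0012 -0.0017  0.0007] rv [ 0.09 -0.09  0.07]
```

View pics/a5.png

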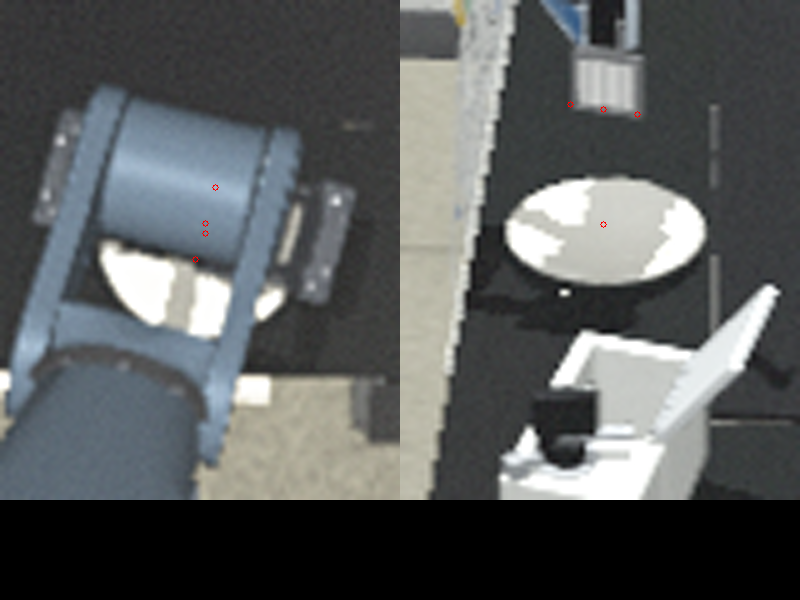

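The cassette hangs upright over the middle of the dish, with its lower edge at side (570–640, 110–117), about 0.12 m up. The flap is still open, the knob is still turned and the dish hasn't moved.

>>> {"fn": "hand_motion", "kwargs": {"offsets": [[[0,0,0,0,0,0,0],[0,0,0,0,0,0,0],[0,0,0,0,0,0,0],[0,0,0,0,0,0,0],[0,0,0,0,0,0,0]]]}}

```text
time_s: 16.0
position: [0.5142, -0.0008, 0.1814]
tcp_rot: [[0.969, -0.248, 0.0], [-0.248, -0.969, -0.002], [0.0, 0.002, -1.0]]
force: [-0.0, 0.3, -1.4]
opening: 0.11
grasp_force: 30.0
```

```bash
python3 -c "
from rig import bot, optics, order;print(abs(bot.read_state()['qvel']).max());print(order.hand_in())"
```

```text
0.08183504024754061
the job is handed in; nothing more can be done
None
```

I handed in the job at 16.0 s: the latch is turned past its detent, the flap stays open, and the cassette is held upright and still over the middle of the dish, its lower edge about 10 cm above it; the result itself was not reported back.

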